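# Turn the honey pot to the front of the turntable

## Robot

A 6-joint arm with a two-finger parallel gripper is mounted at the origin on the work surface. World frame = base frame: x ahead of the robot, y to its left, z up, the work surface at z = 0. Lengths are in m, angles in rad, forces in N, time in s.
With the tool pointing down it reaches from about 0.275 to 0.825 m from the base axis. Payload 4.9 kg.
Tool frame: the origin (TCP) lies midway between the tips of the shut fingers; the grasp point (between the pads) lies 19 mm behind it (grip_point_offset is the distance from the TCP to the grasp point, in m); z points along the fingers, y is the line along which they close (so a half turn about z gives the same grasp; the last joint's range is limited). The gripper opens to 85 mm and grips with 20 to 120 N. Pads are 22 mm wide; open, the fingers measure 114 mm over their backs; the gripper's body (76 mm by 85 mm) begins 54 mm behind the grasp point. The pads swing forward as they close: fully open they stand 13 mm farther back than shut.
Start: joints at [1.168, 0.326, -0.193, 1.052, 0, 1.437], TCP at [0.146, 0.53, 0.231] pointing down, gripper open.
Joint ranges: [-2.65, 2.65], [-0.97, 1.79], [-1.3, 1.35], [-1.93, 2.1], [-1.47, 1.37], [-3.14, 3.14]. Speed limits (rad/s): [2.57, 2.57, 3.14, 3.14, 3.14, 3.14].

## Interface

Orientations are given as a rotation vector (axis times angle).
In Python, from cell import * gives the robot as it stands. Calls block until the motion is done:
- movep(position, orientation): joint-space move of the TCP to a pose.
- move_l(position, velocity=0.15, rot=None, until_force=None): straight line of the TCP; rot=None keeps the orientation; velocity is the mean speed in m/s. With until_force (N) it stops when the force on the tool has changed by that much, and returns True; else False.
- set_joints(angles): joint-space move.
- let_go() and grab(newtons=None): open the fingers fully, or close them until they stop; newtons is the grip in N (None keeps the last).
- sleep(seconds).
- ik(position, orientation): joint angles nearest the present ones, or None.
- get_state(): the state.
- grab_frame(name): name is "side" or "top"; returns a dict with "img" (420x560x3 uint8, red, green, blue), "fx", "fy", "cx", "cy" (pixels), "cam_to_world" (4x4, takes a point from camera to world coordinates). Camera axes: x right, y down, z forward; pixel columns grow to the right and rows downward; lengths in m; the calibration is good to about 2 mm. A picture is of the moment at which its call begins. There is no depth.
A pose or a line that the arm cannot do raises MotionError and nothing moves.
- sign_off(): hands the job in; it is judged then, once.
Trained networks look in the newest picture that a camera, given by its name, has taken for a name from the list of things; names that differ only in an ending like _2 or _b are one class to them, and where a whole thing is asked for, a point or a joint stands for the part that bears it (a point fixed in the world has none). Each returns a list of dicts, best first, with "score" (0 to 1); they miss things now and then, are a little off and sometimes report something else, mostly with a low value. They report only what shows in the picture. A call takes as long as a camera call. They do not tell look-alikes from the thing itself.
- spot_in(camera, name): "centre" ([column, row] in pixels, amid what is visible of it).
- silhouettes(camera, name): "mask" (420x560 bool, what is visible of it) and "centre" ([column, row] in pixels, amid what is visible of it).
- tip_of(camera, name): "centre" ([column, row] in pixels: a listed point, or the origin of a listed thing).
The state is a dict: "clock": time; "q": joint angles; "joint_velocities": joint speeds; "tau": joint torques, N m; "position": TCP position; "eef_rot": TCP orientation; "contact_force": force on the tool from outside, world axes, zero at the start; "wrist_torque": the same for the moment, N m; "finger_gap": opening from 0.0 (shut) to 1.0 (fully open); "grasp_force": force on a finger pad.
Only numpy, scipy, OpenCV 4.12 (cv2) and the standard library are available. Lean on these libraries where they do the work, as an engineer would, in place of code of your own. Each camera call takes 0.05 s, during which the arm holds its last target. There are 200 camera calls.

## Task

With the fingertips, gently push the turntable round (its rim has upright pegs to push against) until the honey pot stands at the front, in line with the steel pointer that sticks out of the foot, then take the hand away. Do not pinch or shove the turntable hard or fling it round, and do not touch, lift, tip or slide the things standing on it. Leave the other things on the ledge where they are.

Things in the scene. Friction and masses are not known exactly. Their poses are not given: they have to be found in the camera images.
- stand: fixed dark steel round foot under the disc. Origin on the turntable axis at ledge height (z = 0). A flat steel pointer tongue (22 mm wide, 5 mm thick) lies on the ledge along the foot's own -x axis and shows beyond the disc, from 140 to 201 mm from the axis: this is the front. It points towards the robot, give or take 0.5 rad
- tray: wooden turntable disc, 280 mm diameter, from 18 to 35 mm above the ledge, turns endlessly both ways. Origin on its upright axis at ledge height; axes turn with it. Six upright pegs (14 mm diameter, from 35 to 70 mm above the ledge) stand near its rim, 128 mm from the axis, at 30, 90, 150, 210, 270, 330 degrees from its x axis. A peg takes 1 to 3 N to push; let go, the disc stops within a few degrees
- honey_pot: closed round-bellied white ceramic honey pot with a ball knob on its lid, 66 mm diameter, 66 mm tall; origin at the centre of its underside, which rests on the disc (z = 35 mm), 62 mm from the disc's axis; loose
- tea_tin: square steel tea tin with a darker lid, 48 mm square, 54 mm tall; origin at the centre of its underside, which rests on the disc (z = 35 mm), 62 mm from the disc's axis; loose
- jam_jar: glass jar with an aluminium screw lid, 48 mm diameter, 60 mm tall; origin at the centre of its underside, which rests on the disc (z = 35 mm), 62 mm from the disc's axis; loose
- tea_cup: open white ceramic tea cup without a handle, 58 mm diameter, 45 mm tall; origin at the centre of its underside, which rests on the disc (z = 35 mm), 62 mm from the disc's axis; loose
- cereal_bowl: grey plastic cereal bowl, 140 mm diameter, 60 mm tall, on the ledge to the left of the turntable; origin at the centre of its underside; a bystander
- tumbler: glass tumbler, 72 mm diameter, 105 mm tall, on the ledge to the left; origin at the centre of its underside; a bystander
- strainer: steel tea strainer, cup 80 mm diameter and 36 mm tall, with a thin handle reaching 135 mm along its own x axis; on the ledge to the right; origin under the centre of its cup; a bystander
- spoon: steel spoon 170 mm long lying along its own x axis on the ledge to the right; a bystander
Mind the look-alikes: they are no part of the job. Leave any orange look-alike of the honey_pot alone.

How it is judged:
On the way:
1. the fingers push the turntable (contact force between the fingers and tray above 0.3 N and angular speed of tray above 0.05 rad/s), for 0.05 s.
At the end, for the whole second after the job is handed in: The honey pot's centre is on the pointer's side of the axis and within 12 mm of the pointer's centre line (about 11 degrees), the turntable is at rest, and all four things stand upright on the disc, 45 to 80 mm from its axis (x of honey_pot in the frame of stand below -0.045 m and y of honey_pot in the frame of stand between -0.012 and 0.012 m and angular speed of tray below 0.05 rad/s and angle between each of honey_pot, tea_tin, jam_jar, tea_cup's own z axis and vertical below 0.2 rad and horizontal distance between honey_pot and stand between 0.045 and 0.08 m and horizontal distance between tea_tin and stand between 0.045 and 0.08 m and horizontal distance between jam_jar and stand between 0.045 and 0.08 m and horizontal distance between tea_cup and stand between 0.045 and 0.08 m and height (world z) of honey_pot between 0.028 and 0.045 m and height (world z) of tea_tin between 0.028 and 0.045 m and height (world z) of jam_jar between 0.028 and 0.045 m and height (world z) of tea_cup between 0.028 and 0.045 m); the robot touches nothing.
It fails at once if something on the disc is touched by the hand (over 1 N) (contact force between any of the fingers, the arm and honey_pot above 1 N or contact force between any of the fingers, the arm and tea_tin above 1 N or contact force between any of the fingers, the arm and jam_jar above 1 N or contact force between any of the fingers, the arm and tea_cup above 1 N).
It fails at once if something on the disc is lifted (over 15 mm) (height (world z) of any of honey_pot, tea_tin, jam_jar, tea_cup above 0.05 m).
It fails at once if something on the disc tips (over 0.35 rad) or slides more than about 17 mm in or out (angle between any of honey_pot, tea_tin, jam_jar, tea_cup's own z axis and vertical above 0.35 rad or horizontal distance between any of honey_pot, tea_tin, jam_jar, tea_cup and stand below 0.045 m or horizontal distance between any of honey_pot, tea_tin, jam_jar, tea_cup and stand above 0.08 m).
It fails at once if the turntable is flung round (over 3 rad/s), or squeezed or shoved hard (over 25 N) (angular speed of tray above 3 rad/s or contact force between any of the fingers, the arm and tray above 25 N).
It fails at once if a bystander on the ledge is moved more than 15 mm (distance of any of cereal_bowl, tumbler, strainer, spoon from where it was at the start of the episode above 0.015 m).
It also fails if it takes over 48 s, if anything falls off the work surface, if the arm or the gripper's body presses on something with over 40 N, if the wrist force passes 120 N, or if a joint passes its speed limit or range.

## Working session

There is one attempt and no reset: what is moved stays moved. The work goes in short steps, each a Python script; the robot and the scene stay as the last script left them, time stands still between calls to the robot, and variables do not carry over. Pictures are saved under pics/ and viewed, at most 10 in all, crops included, and the job is handed in when it is done.

```bash
mkdir -p pics
cat > h.py <<'E'
from cell import *
import numpy as np, cv2
def ray(f,px):
    T=np.array(f["cam_to_world"]); d=np.array([(px[0]-f["cx"])/f["fx"],(px[1]-f["cy"])/f["fy"],1.])
    return T[:3,3],T[:3,:3]@d
def at_z(f,px,z):
    o,d=ray(f,px); return o+d*(z-o[2])/d[2]
def pix(f,p):
    T=np.array(f["cam_to_world"]); c=T[:3,:3].T@(np.array(p)-T[:3,3])
    return np.array([f["fx"]*c[0]/c[2]+f["cx"],f["fy"]*c[1]/c[2]+f["cy"]])
def save(f,n): cv2.imwrite("pics/"+n,cv2.cvtColor(f["img"],cv2.COLOR_RGB2BGR))
E
python3 - <<'E'
from h import *
for c in("top","side"):
    f=grab_frame(c); save(f,c+"0.png"); print(c,np.round(f["cam_to_world"],3).tolist(),f["fx"])
    for n in("stand","tray","honey_pot","tea_tin","jam_jar","tea_cup","cereal_bowl","tumbler","strainer","spoon"):
        z=0 if n in("stand","tray","cereal_bowl","tumbler","strainer","spoon") else .035
        for d in tip_of(c,n)[:3]: print(n,round(d["score"],2),np.round(d["centre"]),np.round(at_z(f,d["centre"],z),3))
s=get_state();print(s["clock"],s["eef_rot"],s["finger_gap"])
E
```

```text
top [[0.015, -0.986, 0.166, 0.386], [-1.0, -0.013, 0.016, 0.01], [-0.014, -0.166, -0.986, 1.173], [0.0, 0.0, 0.0, 1.0]] 490.1235185783438
stand 0.2 [144. 240.] [0.527 0.343 0.   ]
tray 0.6 [269. 232.] [0.553 0.039 0.   ]
honey_pot 0.84 [384. 157.] [ 0.733 -0.234  0.035]
honey_pot 0.65 [246. 209.] [0.601 0.094 0.035]
honey_pot 0.22 [289. 240.] [ 0.529 -0.008  0.035]
tea_tin 0.81 [255. 248.] [0.51  0.07  0.035]
jam_jar 0.93 [282. 204.] [0.614 0.01  0.035]
tea_cup 0.74 [290. 242.] [ 0.524 -0.01   0.035]
cereal_bowl 0.69 [146. 236.] [0.539 0.338 0.   ]
tumbler 0.93 [143. 170.] [0.702 0.356 0.   ]
tumbler 0.56 [283. 206.] [0.617 0.008 0.   ]
strainer 0.76 [439. 224.] [ 0.578 -0.371  0.   ]
spoon 0.65 [420. 296.] [ 0.405 -0.319  0.   ]
spoon 0.36 [283. 205.] [0.618 0.007 0.   ]
side [[-0.999, -0.032, 0.042, 0.522], [-0.051, 0.793, -0.607, 0.692], [-0.014, -0.609, -0.793, 0.908], [0.0, 0.0, 0.0, 1.0]] 425.2575062898571
stand 0.59 [330. 133.] [ 0.412 -0.316  0.   ]
tray 0.98 [277. 226.] [0.56  0.046 0.   ]
honey_pot 0.76 [219. 147.] [ 0.743 -0.207  0.035]
honey_pot 0.74 [262. 231.] [0.595 0.088 0.035]
honey_pot 0.54 [207. 341.] [0.693 0.373 0.035]
tea_tin 0.63 [294. 227.] [0.515 0.073 0.035]
jam_jar 0.86 [255. 201.] [ 0.621 -0.007  0.035]
tea_cup 0.7 [293. 206.] [0.52  0.004 0.035]
cereal_bowl 0.84 [284. 337.] [0.53  0.344 0.   ]
tumbler 0.63 [210. 340.] [0.693 0.359 0.   ]
strainer 0.71 [279. 123.] [ 0.574 -0.36  -0.   ]
spoon 0.85 [333. 133.] [ 0.402 -0.317  0.   ]
1.1 [-4.20964468e-01 -3.11323133e+00  6.21391740e-05] 0.9998249481856807
```

View pics/top0.png

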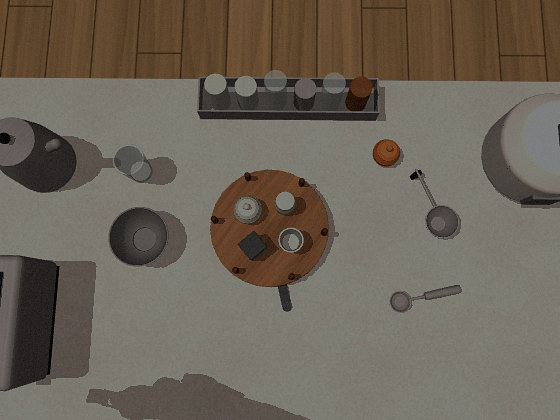

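```bash
python3 -c "
import cv2
a=cv2.imread('pics/top0.png')[150:320,195:350];cv2.imwrite('pics/crop0.png',cv2.resize(a,None,fx=3.5,fy=3.5,interpolation=3))"
```

```text
(no output)
```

View pics/crop0.png

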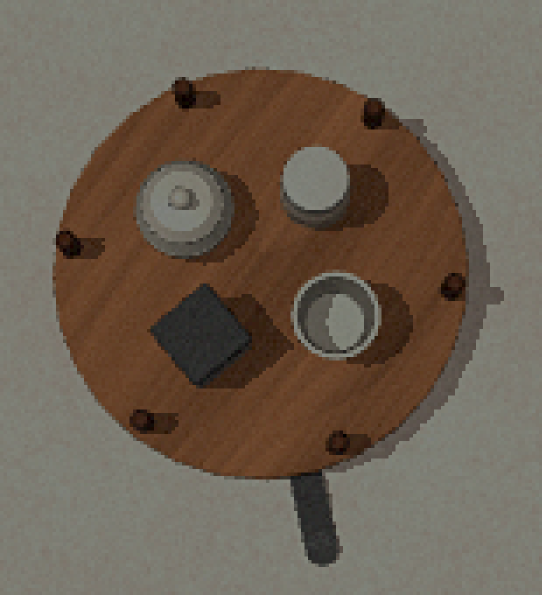

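The top view shows the turntable with its centre near (270,228) and the pointer from (281,285) to (287,308). Candidates for the honey pot:
- (248,209): white round pot with a ball knob, on the disc.
- (386,152): orange look-alike on the ledge.
- (290,240): white tea cup, open.
- (284,204): jam jar.

The crop confirms that the white knobbed pot at (248,209) is the honey pot. It should turn counter-clockwise, left and then towards the front.

```bash
cat >> h.py <<'E'
from scipy.optimize import least_squares
from scipy.spatial.transform import Rotation as Rn
def axis(f):
    m=silhouettes("top","tray")[0]["mask"].astype(np.uint8)
    h=cv2.convexHull(max(cv2.findContours(m,0,2)[0],key=len if 0 else cv2.contourArea))[:,0]
    P=np.array([at_z(f,p,.035)[:2] for p in h])
    r=least_squares(lambda c:np.hypot(*(P-c[:2]).T)-c[2],[.555,.035,.14],loss="soft_l1",f_scale=.002)
    return r.x
def pot(f,near):
    "honey pot nearest to a guess, centre of silhouette at mid height"
    L=[at_z(f,d["centre"],.068)[:2] for d in silhouettes("top","honey_pot")]
    return min(L,key=lambda p:np.hypot(*(p-near)))
E
python3 - <<'E'
from h import *
f=grab_frame("top"); a=axis(f); print("axis",a)
c=np.array([(183,88),(373,106),(453,280),(338,438),(141,415),(66,238)])/3.5+[195,150]
P=np.array([at_z(f,p,.07)[:2] for p in c])
r=least_squares(lambda v:np.hypot(*(P-v[:2]).T)-.128,[.555,.035]).x; print("axis pegs",r, np.hypot(*(P-r).T))
print("peg ang",np.degrees(np.arctan2(*(P-r).T[::-1])))
ptr=np.array([at_z(f,np.array(p)/3.5+[195,150],.005)[:2] for p in[(323,550),(308,475)]])
print("ptr",ptr,np.degrees(np.arctan2(*(ptr-r).T[::-1])),np.hypot(*(ptr-r).T), np.degrees(np.arctan2(*(ptr[0]-ptr[1])[::-1])))
for z,px in((.101,np.array([181,196])/3.5+[195,150]),):
    k=at_z(f,px,z-.006)[:2]; print("knob",k,np.hypot(*(k-r)),np.degrees(np.arctan2(*(k-r)[::-1])))
p=pot(f,k); print("pot sil",p,np.hypot(*(p-r)),np.degrees(np.arctan2(*(p-r)[::-1])))
E
```

```text
axis [0.56023017 0.03863949 0.13984983]
axis pegs [0.56051735 0.03813613] [0.12576503 0.12691982 0.12653926 0.12637669 0.12629759 0.12717781]
peg ang [  24.65622003  -35.35327821  -95.41433013 -155.54460511  143.99991413
   84.37570359]
ptr [[ 0.37417406 -0.00625   ]
 [ 0.42385793  0.00439843]] [-166.6020672  -166.13243269] [0.19155665 0.14076232] -167.9031687583386
knob [0.596986   0.08834182] 0.062052991288805176 54.00590636755511
pot sil [0.59969742 0.09072972] 0.06558325990428608 53.315397799922536
```

```bash
cat >> h.py <<'E'
C=np.array([.5604,.0384]); R=.133; Z=.050
def pose(deg,z=Z,r=R,s=1):
    t=np.radians(deg); y=s*np.array([-np.sin(t),np.cos(t),0]); zz=np.array([0,0,-1.]); x=np.cross(y,zz)
    return [*(C+r*np.array([np.cos(t),np.sin(t)])),z], Rn.from_matrix(np.c_[x,y,zz]).as_rotvec().tolist()
def ang(p): return np.degrees(np.arctan2(p[1]-C[1],p[0]-C[0]))%360
E
python3 - <<'E'
from h import *
for s in(1,-1):
    for d in range(54,225,20):
        q=ik(*pose(d,s=s)); print(s,d,None if q is None else np.round(q,2))
E
```

```text
1 54 [ 0.11  0.67 -0.11  0.78  0.   -0.83]
1 74 [ 0.15  0.62 -0.22  0.73 -0.   -1.14]
1 94 [ 0.17  0.55 -0.35  0.67 -0.   -1.47]
1 114 [ 0.17  0.49 -0.47  0.61  0.   -1.82]
1 134 [ 0.13  0.42 -0.59  0.56  0.   -2.21]
1 154 [ 0.05  0.37 -0.68  0.52  0.   -2.64]
1 174 [-0.05  0.34 -0.73  0.5   0.   -3.09]
1 194 [-0.16  0.34 -0.73  0.5  -0.    2.74]
1 214 [-0.24  0.37 -0.68  0.52 -0.    2.3 ]
-1 54 [ 0.11  0.67 -0.11  0.78  0.    2.31]
-1 74 [ 0.15  0.62 -0.22  0.73 -0.    2.  ]
-1 94 [ 0.17  0.55 -0.35  0.67 -0.    1.67]
-1 114 [ 0.17  0.49 -0.47  0.61  0.    1.32]
-1 134 [ 0.13  0.42 -0.59  0.56  0.    0.93]
-1 154 [ 0.05  0.37 -0.68  0.52  0.    0.51]
-1 174 [-0.05  0.34 -0.73  0.5   0.    0.05]
-1 194 [-0.16  0.34 -0.73  0.5   0.   -0.4 ]
-1 214 [-0.24  0.37 -0.68  0.52 -0.   -0.84]
```

Run:
```python
from h import *
grab(20)
p,r=pose(56,.2,s=-1); movep(p,r)
p,_=pose(56,.13,s=-1); move_l(p,.15)
f=grab_frame("top"); save(f,"top1.png")
p,_=pose(56,s=-1); print("touch",move_l(p,.06,until_force=4))
s=get_state(); print(s["clock"],s["position"],s["contact_force"],s["finger_gap"])
for d in range(62,200,8):
    p,r=pose(d,s=-1); hit=move_l(p,.07,rot=r,until_force=12)
    F=np.linalg.norm(get_state()["contact_force"]); print(d,hit,round(F,1),end="; ")
    if hit: break
f=grab_frame("top"); save(f,"top2.png"); s=get_state(); print(s["clock"],s["position"])
pp=pot(f,C+.062*np.array([-1,0])); print(pp,ang(pp),axis(f))
```

```text
touch False
6.3833 [0.63515528 0.14869785 0.05051794] [-0.23719908 -0.19794857  0.07466783] 0.0029785496931485507
62 False 0.8; 70 False 0.4; 78 False 0.7; 86 False 0.1; 94 False 0.3; 102 False 1.3; 110 False 1.0; 118 False 0.5; 126 False 1.0; 134 False 0.5; 142 False 0.7; 150 False 1.1; 158 False 0.8; 166 False 0.6; 174 False 0.5; 182 False 0.8; 190 False 1.1; 198 False 0.7; 13.8667 [ 0.43363102 -0.00222663  0.04993133]
[ 0.40751548 -0.27863327] 244.25501103012343 [0.56054715 0.04000511 0.13943613]
```

View pics/top2.png

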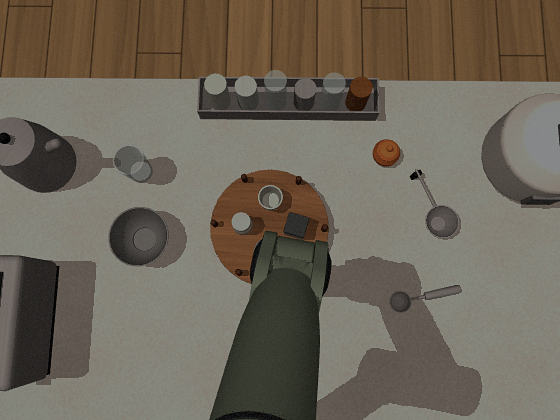

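The disc has turned by about 125°, and the wrist hides the pot. Pegs show at (214,222), (244,177), (299,179), (325,226) and (239,271), so I take the phase from them.

Run:
```python
from h import *
f=grab_frame("top")
a=np.array([ang(at_z(f,p,.07)) for p in [(214,222),(244,177),(299,179),(325,226),(239,271)]])
print(a, a%60)
s=get_state(); print(ang(s["position"]))
```

```text
[ 88.48766772  28.52056889 327.5704277  268.82674718 148.62785602] [28.48766772 28.52056889 27.5704277  28.82674718 28.62785602]
197.79692889518438
```

Run:
```python
from h import *
for d in (203,208,212.5):
    p,r=pose(d,s=-1); print(move_l(p,.04,rot=r,until_force=12))
p,r=pose(205,s=-1); move_l(p,.05,rot=r)
p,r=pose(205,.2,s=-1); move_l(p,.15)
set_joints([1.168,0.326,-0.193,1.052,0,1.437])
f=grab_frame("top"); save(f,"top3.png")
pp=pot(f,C+.062*np.array([-1,0])); print(pp,np.hypot(*(pp-C)),ang(pp),get_state()["clock"])
cv2.imwrite("pics/crop3.png",cv2.resize(cv2.cvtColor(f["img"],4)[150:320,195:350],None,fx=3.5,fy=3.5,interpolation=3))
```

```text
False
False
False
[0.50666159 0.02361855] 0.055734263480183024 195.37960880575804 19.2833
```

View pics/crop3.png

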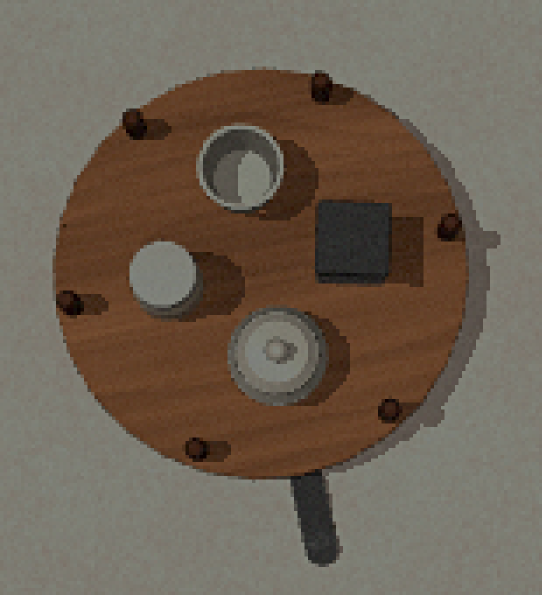

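The pot's knob is at crop (278,349), just above the pointer, which runs from (308,475) to (323,550). I'll check its offset from the pointer line in numbers.

Run:
```python
from h import *
f=grab_frame("top"); g=lambda p:np.array(p)/3.5+[195,150]
k=at_z(f,g((278,347)),.095)[:2]; t=at_z(f,g((323,548)),.005)[:2]
u=(t-C)/np.hypot(*(t-C)); v=k-C
print("knob",k,np.hypot(*v),ang(k),"ptr",ang(t),"offset mm",1e3*(u[0]*v[1]-u[1]*v[0]))
print([ang(at_z(f,g(p),.07))%60 for p in[(320,82),(134,117),(69,297),(195,445),(390,404),(449,222)]])
s=get_state(); print(s["position"],s["clock"])
```

```text
knob [0.50070647 0.02472893] 0.061239002803874704 192.8994818096931 ptr 193.57145994395404 offset mm -0.7182087023136983
[np.float64(42.139892834085686), np.float64(41.74401679680267), np.float64(42.06356116627967), np.float64(42.16312447093097), np.float64(42.74927191169104), np.float64(42.04437657943174)]
[0.14658776 0.52982493 0.23121799] 19.3333
```

```bash
python3 -c "
from cell import *
print(sign_off())"
```

```text
the job is handed in; nothing more can be done
None
```

The honey pot now stands at the front, about 1 mm off the pointer's centre line (12 mm allowed) by my last top-camera measurement; the hand is clear of the turntable and the job is handed in, with no verdict shown.

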